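# Set the blank selector of a card press by clicks and run it

### The job

Set up the small card press: push the red arm of the blank round selector anticlockwise (seen from above) all the way to its end stop, then turn it clockwise exactly four clicks from the stop and leave it there. Then push the white carriage with the pin card by its orange tab fully home under the press head, and only then press the green start button right down and let it come up again. Leave the other things on the table where they are.

Things in the scene. Friction and masses are not known exactly. Their poses are not given: they have to be found in the camera images.
- press: Press: fixed grey base plate 260 (x) by 420 (y) by 12 mm, on the table, with a dark blue C-frame 60 mm wide. Origin: centre of the underside. +x points to the frame (away from the robot), z up. The frame's head spans x = +40 to +125 mm, 76 to 121 mm above the table. Selector and start box stand on the plate at x about -30 mm, one at y = +150 mm, the other at -150 mm; the sides change.
- selector_axis (a point): Top centre of the selector's fixed round black housing (104 mm across, 35 mm high; this point is 47 mm above the table). The selector turns about the vertical line through it. The housing has no marks and may stand at any yaw: its axes tell nothing needed. An aluminium hub 28 mm across rises to 75 mm above the table at the axis.
- selector_tip (a point): The outer end of the selector's red arm, half-way up it, 62.5 mm out from the axis and 63 mm above the table. The arm is a straight bar, 10 mm wide, that runs from the hub out to this point, and stands from 52 to 74 mm above the table (it passes 5 mm over the housing). It can be pushed with a closed gripper beside it, about 50 mm from the axis.
- selector (a joint): Angle, rad: 0 at the anticlockwise end stop, growing as the arm turns clockwise seen from above. One click is 0.628 rad (36 degrees); 7 clicks (4.40) to the other stop. A sprung detent holds it at whole clicks; pushed past half-way it snaps on into the next click by itself. About 0.1 N m (2 N at 50 mm) moves it. It starts anywhere but near the anticlockwise stop.
- carriage (a joint): Travel of the carriage, m: 0 at its near end, 0.075 fully home against its stop (71 mm or more counts as home). It slides along the press's +x axis and stays where it is left; about 2 N moves it. The carriage is a white plate 110 by 70 mm with a kraft pin card on it, between two low rails.
- carriage_tab (a point): Centre of the near face (the face towards the press's -x) of the carriage's upright orange tab. The tab is 10 mm thick, 56 mm wide and stands from 26 to 62 mm above the table; this point is 44 mm above the table. Push it along the press's +x axis.
- start (a joint): Travel of the start button downward, m: 0 up, 0.006 fully down (more than 0.0045 counts as pressed). Spring return; 5 N takes it fully down.
- start_top (a point): Centre of the top face of the round green start button (34 mm across), 56 mm above the table when up. It is pressed straight down. It stands in a low round black collar on a grey box 75 by 75 mm.
- deck: Loose stack of kraft cards, 50 by 85 by 26 mm high, on the far part of the base plate. Origin: centre of its underside. Leave alone.
- pot: Small loose glass pot with aluminium lid, 42 mm across, 50 mm high, on the far part of the base plate. Origin: centre of its underside. Leave alone.
- mug: Loose blue mug, 80 mm across, 90 mm high, beside the press. Origin: centre of its underside. Leave alone.
- tape: Loose roll of yellow tape lying flat, 90 mm across, 24 mm high. Origin: centre of its underside. Leave alone.
- glue: Loose white glue bottle with orange cap, 44 mm across, 120 mm high. Origin: centre of its underside. Leave alone.
- driver: Loose screwdriver with blue handle, 170 mm long, lying down. Origin: below its middle. Leave alone.
- tray: Loose empty wooden tray, 100 by 130 by 30 mm. Origin: centre of its underside. Leave alone.

How it is judged:
On the way, in this order (a step that is already met when the one before it is completed fails the run):
1. the selector is turned anticlockwise to its end stop (value of joint selector below 0.12 rad), for 0.1 s.
2. the selector stands at the fourth click from the stop (value of joint selector between 2.3632 and 2.6632 rad and velocity of joint selector between -0.3 and 0.3 rad/s), for 0.3 s.
3. the carriage is fully home (value of joint carriage above 0.071 m), for 0.2 s.
4. the start button is pressed right down (value of joint start above 0.0045 m), for 0.04 s.
At the end, for the whole second after the job is handed in: The selector stands at the fourth click (2.51 rad from the stop, within 0.15), the carriage is fully home (71 mm or more of its 75 mm), the start button has come up again (less than 1.5 mm down), and no bystander has moved more than 30 mm (value of joint selector between 2.3632 and 2.6632 rad and value of joint carriage above 0.071 m and value of joint start below 0.0015 m and distance of each of deck, pot, mug, tape, glue, driver, tray from where it was at the start of the episode below 0.03 m); the robot touches nothing.
It fails at once if the start button is pressed before the selector stands at the fourth click and the carriage is home (value of joint start above 0.003 m and not (value of joint selector between 2.3632 and 2.6632 rad and value of joint carriage above 0.071 m)).
It fails at once if a bystander is moved more than 30 mm (distance of any of deck, pot, mug, tape, glue, driver, tray from where it was at the start of the episode above 0.03 m).
It also fails if it takes over 66 s, if anything falls off the work surface, if the arm or the gripper's body presses on something with over 40 N, if the wrist force passes 120 N, or if a joint passes its speed limit or range.

### The arm

A 6-joint arm with a two-finger parallel gripper is mounted at the origin on the work surface. World frame = base frame: x ahead of the robot, y to its left, z up, the work surface at z = 0. Lengths are in m, angles in rad, forces in N, time in s.
With the tool pointing down it reaches from about 0.35 to 0.775 m from the base axis. Payload 5.5 kg.
Tool frame: the origin (TCP) lies between the finger pads; the fingertips stand 17 mm ahead of it and the grasp point (between the pads) lies 2 mm behind it (env.finger_overhang is the distance from the TCP to the fingertips, in m); z points along the fingers, y is the line along which they close (so a half turn about z gives the same grasp; the last joint's range is limited). The gripper opens to 85 mm and grips with 20 to 120 N. Pads are 22 mm wide; open, the fingers measure 114 mm over their backs; the gripper's body (76 mm by 85 mm) begins 54 mm behind the grasp point. The pads swing forward as they close: fully open they stand 13 mm farther back than shut.
Start: joints at [0.979, 0.313, 0.046, 1.304, 0, 1.431], TCP at [0.251, 0.517, 0.248] pointing down, gripper open.
Joint ranges: [-2.76, 2.76], [-0.86, 1.69], [-1.03, 1.26], [-2.2, 2.34], [-1.47, 1.5], [-3.14, 3.14]. Speed limits (rad/s): [2.57, 2.57, 3.14, 3.14, 3.14, 3.14].

### API

Orientations are given as a unit quaternion [w, x, y, z].
In Python, from workcell import env gives the robot as it stands. The module is installed in compiled form; this text tells all that it offers.
- The arm moves only by the shell command python3 -m pendant 'ROWS' [FORCE]. ROWS is JSON, a list of rows, each a list of 5 numbers: the gripper's target within -1 to 1 (fully open at 1, half-way at 0, shut at -1), then the shift along the tool's x, y, z in m, then the turn about the tool's z in rad. A call has 1 to 8 rows; each row shifts and turns the commanded pose from where the row before left it, along the tool's axes as they then stand; what a row does not reach is not made up. A row lasts 1/8 s, in which the tool goes at most 62.5 mm and 10.7 degrees, less where a joint would pass 70% of its speed; a pose out of reach is approached as far as the arm can. A call with a gripper value outside its range is refused whole. The fingers move at their own pace and stop on an object; FORCE is the grip in N (left out, the last holds). Time passes only in rows, so rows that do not move let the fingers close. It gives the time, the measured TCP pose, the force, the opening and the grip force at its end, in the units of the state.
- env.get_state(): the state, without advancing time (a new reading comes with each control period).
- env.read_camera(name): name is "side" or "top"; returns the picture (400x640x3 uint8, red, green, blue); there is no depth.
- env.calibration(name): a dict with "K" (3x3 intrinsics, pixels), "distortion" ([k1, k2, p1, p2, k3] as OpenCV has them; the pictures are not rectified), "T" (4x4, takes a point from camera to world coordinates). Camera axes: x right, y down, z forward; pixel columns grow to the right and rows downward; lengths in m; the calibration is good to about 2 mm. A picture is of the moment at which its call begins. calibration takes no time and is no camera call.
- env.hand_in(): hands the job in; it is judged then, once.
Trained networks look in the newest picture that a camera, given by its name, has taken for a name from the list of things; names that differ only in an ending like _2 or _b are one class to them, and where a whole thing is asked for, a point or a joint stands for the part that bears it (a point fixed in the world has none). Each returns a list of dicts, best first, with "score" (0 to 1); they miss things now and then, are a little off and sometimes report something else, mostly with a low value. They report only what shows in the picture. A call takes as long as a camera call.
- env.recognise(camera, label): "centre" ([column, row] in pixels, amid what is visible of it).
The state is a dict: "clock": time; "joint_pos": joint angles; "qvel": joint speeds; "tau": joint torques, N m; "tcp_pos": TCP position; "orientation": TCP orientation; "wrist_force": force on the tool from outside, world axes, zero at the start; "ft_torque": the same for the moment, N m; "finger_gap": finger opening in m; "grip_force": force on a finger pad.
Only numpy, scipy, OpenCV 4.12 (cv2) and the standard library are available. Lean on these libraries where they do the work, as an engineer would, in place of code of your own. Each camera call takes 0.05 s, during which the arm holds its last target. There are 200 camera calls.

## Working session

There is one attempt and no reset: what is moved stays moved. The work goes in short steps, Python scripts to look and compute and a shell command to move; the robot and the scene stay as the last step left them, time stands still between calls to the robot, and variables do not carry over. Pictures are saved under pics/ and viewed, at most 10 in all, crops included, and the job is handed in when it is done.

```bash
mkdir -p pics; cat > h.py <<'E'
from workcell import env
import numpy as np, cv2
def ray(cam,px):
    c=env.calibration(cam);K=np.array(c["K"]);D=np.array(c["distortion"]);T=np.array(c["T"])
    u=cv2.undistortPoints(np.array([[px]],float),K,D)[0,0]
    return T[:3,3],T[:3,:3]@np.array([u[0],u[1],1])
def at(cam,px,z):
    o,d=ray(cam,px);return o+d*(z-o[2])/d[2]
def proj(cam,p):
    c=env.calibration(cam);T=np.linalg.inv(np.array(c["T"]))
    return cv2.projectPoints(np.array([p],float),cv2.Rodrigues(T[:3,:3])[0],T[:3,3],np.array(c["K"]),np.array(c["distortion"]))[0][0,0]
def snap(cam,fn):
    im=env.read_camera(cam);cv2.imwrite('pics/'+fn,im[:,:,::-1]);return im
E
python3 - <<'E'
from h import *
for c in("top","side"):
    snap(c,c+'0.png')
    print(c,np.round(np.array(env.calibration(c)["T"])[:3,3],3))
    for l,z in dict(selector_axis=.047,selector_tip=.063,carriage_tab=.044,start_top=.056,press=.012,deck=.026,pot=.05,mug=.09,tape=.02,glue=.12,driver=.02,tray=.02).items():
        r=env.recognise(c,l)
        print(l,[(np.round(a["centre"],1).tolist(),round(a["score"],2),np.round(at(c,a["centre"],z)[:2],3).tolist()) for a in r[:2]])
s=env.get_state();print(s["clock"],s["tcp_pos"],s["orientation"])
E
```

```text
top [ 0.371 -0.016  1.359]
selector_axis []
selector_tip [([271.4, 187.1], 0.55, [0.58, 0.166])]
carriage_tab [([314.5, 204.6], 0.77, [0.526, 0.028])]
start_top [([362.8, 207.2], 0.41, [0.517, -0.126])]
press [([321.8, 190.1], 0.9, [0.579, 0.005])]
deck [([281.6, 152.6], 0.73, [0.703, 0.14])]
pot [([359.4, 169.5], 0.68, [0.641, -0.117])]
mug [([204.3, 242.8], 0.74, [0.4, 0.371])]
tape [([438.4, 222.9], 0.77, [0.47, -0.377])]
glue [([196.4, 162.3], 0.75, [0.65, 0.397])]
driver [([427.8, 270.0], 0.73, [0.317, -0.339])]
tray [([446.4, 172.6], 0.71, [0.638, -0.409])]
side [ 0.446 -0.697  0.864]
selector_axis [([333.3, 169.6], 0.84, [0.577, 0.143])]
selector_tip [([332.0, 160.8], 0.48, [0.576, 0.164]), ([323.0, 201.4], 0.41, [0.529, 0.007])]
carriage_tab []
start_top [([326.5, 241.8], 0.64, [0.521, -0.122])]
press [([344.9, 220.4], 0.71, [0.585, -0.025])]
deck [([376.1, 169.7], 0.68, [0.709, 0.146])]
pot [([402.3, 356.7], 0.6, [0.637, -0.424]), ([375.2, 237.8], 0.5, [0.646, -0.122])]
mug [([267.2, 122.1], 0.61, [0.392, 0.343])]
tape [([305.2, 350.8], 0.58, [0.441, -0.374])]
glue [([351.1, 110.8], 0.78, [0.659, 0.325])]
driver [([249.2, 343.4], 0.92, [0.322, -0.343])]
tray [([399.3, 357.0], 0.68, [0.638, -0.414]), ([353.6, 110.4], 0.56, [0.697, 0.463])]
1.3 [0.25107951 0.51733038 0.24830463] [1.92039590e-05 2.23994328e-01 9.74590447e-01 2.87199020e-05]
```

View pics/top0.png

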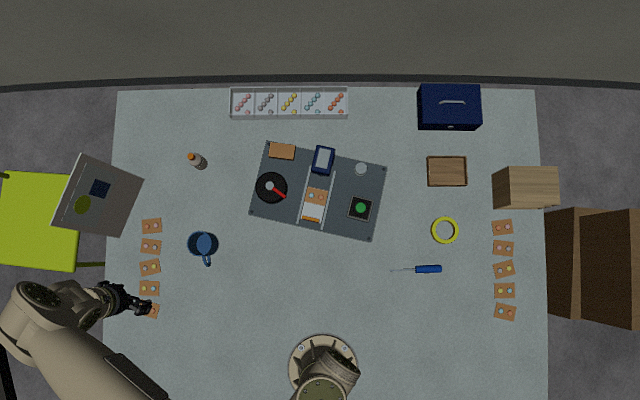

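View pics/side0.png

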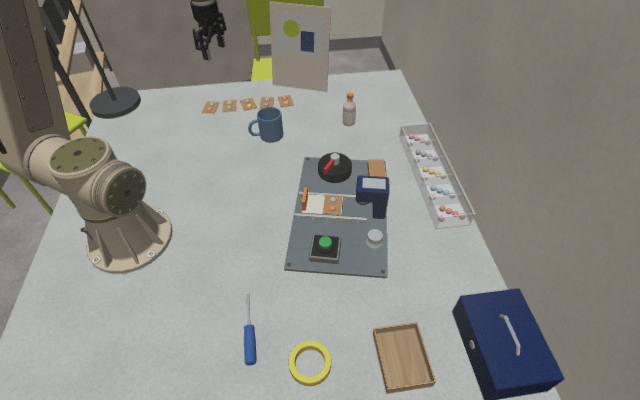

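The top view shows the press turned slightly. The selector is at about (271,187) with its red arm pointing lower right, the tab is at (312,218) and the green button at (361,208). I'll measure by colour next.

```bash
python3 - <<'E'
from h import *
T={}
for c in("top","side"):
    im=cv2.imread(f'pics/{c}0.png');hsv=cv2.cvtColor(im,cv2.COLOR_BGR2HSV)
    x0,y0,x1,y1=(240,130,400,250) if c=="top" else (285,150,395,275)
    R={'red':[(0,150,90),(6,255,255)],'red2':[(174,150,90),(180,255,255)],'orange':[(7,170,120),(22,255,255)],'green':[(45,120,60),(80,255,255)]}
    for k,(a,b) in R.items():
        m=np.zeros(im.shape[:2],np.uint8);m[y0:y1,x0:x1]=cv2.inRange(hsv,a,b)[y0:y1,x0:x1]
        n,l,s,ce=cv2.connectedComponentsWithStats(m)
        print(c,k,[(s[i].tolist(),np.round(ce[i],1).tolist()) for i in range(1,n) if s[i,4]>8])
    z={'top':0.012,'side':.012}[c]
    cv2.imwrite(f'pics/{c}0z.png',cv2.resize(im[y0:y1,x0:x1],None,fx=5 if c=="top" else 4.8,fy=5 if c=="top" else 4.8,interpolation=cv2.INTER_CUBIC)[:600])
for p in [(267,141),(386,164),(371,241),(249,213)]: print(at("top",p,.012).round(3))
E
```

```text
top red [([272, 187, 14, 11, 46], [278.4, 192.1])]
top red2 []
top orange [([302, 216, 17, 6, 47], [309.7, 218.4])]
top green [([355, 202, 11, 11, 92], [360.1, 207.1])]
side red [([324, 159, 10, 12, 40], [328.1, 164.6])]
side red2 []
side orange []
side green [([319, 237, 13, 10, 101], [325.0, 241.4])]
[0.747 0.192 0.012]
[ 0.667 -0.209  0.012]
[ 0.411 -0.156  0.012]
[0.501 0.247 0.012]
```

View pics/top0z.png

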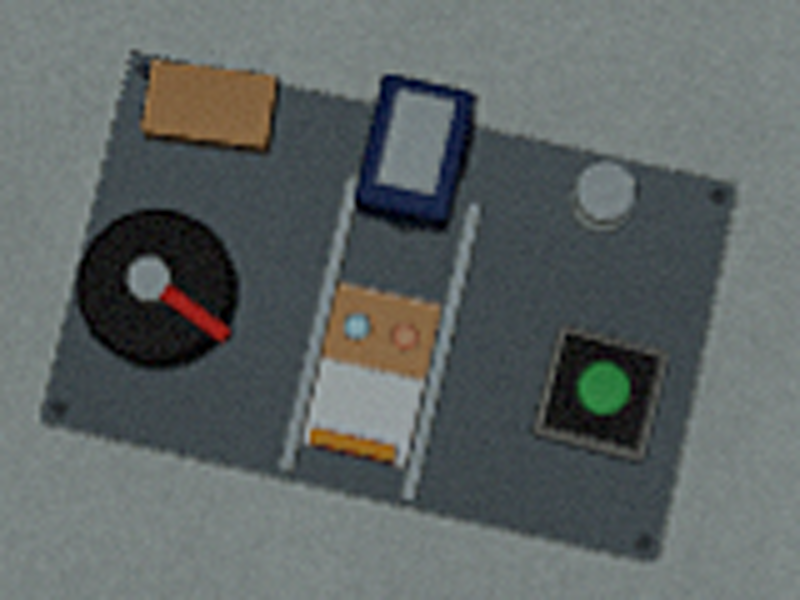

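View pics/side0z.png

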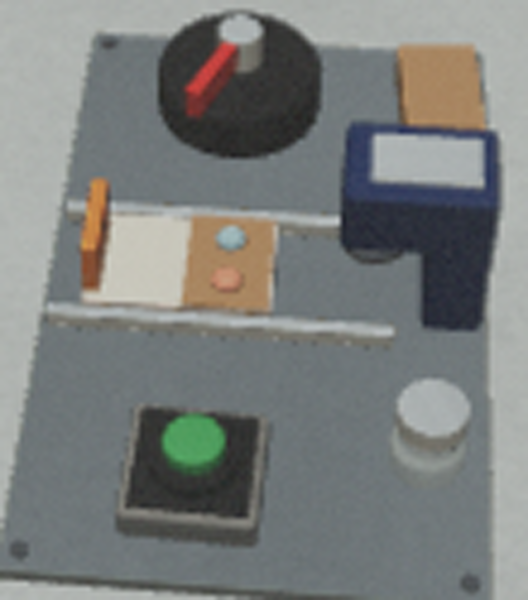

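```bash
python3 - <<'E'
from h import *
C=[at("top",p,.012) for p in [(267,140.4),(387.4,166.6),(371,242),(248.4,215)]]
c=sum(C)/4; yv=(C[0]+C[3]-C[1]-C[2]); xv=C[0]+C[1]-C[2]-C[3]
print(c, np.degrees(np.arctan2(xv[1],xv[0])),np.degrees(np.arctan2(-yv[0],yv[1])),np.linalg.norm(xv)/2,np.linalg.norm(yv)/2)
print('hub',at("top",(270,185.6),.075),'house',at("top",(271.6,187.6),.047),'side hub',at("side",(285+241/4.8,150+28/4.8),.075))
print('tip',at("top",(285,196.5),.074),'side',at("side",(285+193/4.8,150+95/4.8),.07))
print('btn',at("top",(360.6,207.1),.056),at("side",(325.2,241.6),.056))
print('tab top',at("top",(310,218.3),.062),'ends',at("top",(302,217.3),.062),at("top",(319,221),.062))
print('side tab top mid',at("side",(285+99/4.8,150+181/4.8),.062),at("side",(285+92/4.8,150+225/4.8),.062))
a=np.radians(np.degrees(np.arctan2(xv[1],xv[0])))
for a in (np.radians(-12),np.radians(-13)):
  R=np.array([[np.cos(a),-np.sin(a)],[np.sin(a),np.cos(a)]])
  for n,v in dict(sel=(-.03,.15),btn=(-.03,-.15)).items(): print(n,c[:2]+R@v)
s=env.get_state();print(s)
E
```

```text
[0.57745962 0.017695   0.012     ] -12.697873705802873 -12.358943660360314 0.25879109866440364 0.41447875189252825
hub [0.58314898 0.16913673 0.075     ] house [0.58119397 0.16781138 0.047     ] side hub [0.58619801 0.17146297 0.075     ]
tip [0.54839202 0.12081049 0.074     ] side [0.54964669 0.12152697 0.07      ]
btn [ 0.5173231  -0.11928557  0.056     ] [ 0.51773716 -0.12068647  0.056     ]
tab top [0.48048389 0.04156788 0.062     ] ends [0.4835705  0.06698956 0.062     ] [0.47201345 0.01299372 0.062     ]
side tab top mid [0.48697871 0.06573211 0.062     ] [0.47962989 0.0317763  0.062     ]
sel [0.57930194 0.17065449]
btn [ 0.51692843 -0.12278979]
sel [0.58197117 0.17059904]
btn [ 0.51448586 -0.12171198]
{'clock': 1.3, 'joint_pos': array([ 9.79382155e-01,  3.13232637e-01,  4.61000735e-02,  1.30359639e+00,
       -1.53407544e-05,  1.43120420e+00]), 'qvel': array([ 0.00049954, -0.00092256, -0.00079215, -0.00011009,  0.00074635,
       -0.00055151]), 'tau': array([-7.26394173e-04, -4.80470824e+01,  2.98811960e+01,  5.10306854e-04,
       -4.55164286e-05, -9.71126539e-07]), 'tcp_pos': array([0.25107951, 0.51733038, 0.24830463]), 'orientation': array([1.92039590e-05, 2.23994328e-01, 9.74590447e-01, 2.87199020e-05]), 'wrist_force': array([-0.02073478, -0.43227653,  0.38547599]), 'ft_torque': array([ 0.023056  , -0.01926704,  0.01541332]), 'grip_force': 0.0, 'finger_gap': 0.08529892002215712}
```

```bash
cat >> h.py <<'E'
# press frame: origin C, yaw A. tool x = press -x, tool y = press +y once aligned
C=np.array([.5775,.0177]);A=np.radians(-12.5)
Rp=np.array([[np.cos(A),-np.sin(A)],[np.sin(A),np.cos(A)]])
def P(w): return Rp.T@(np.array(w)[:2]-C)
def W(p): return C+Rp@np.array(p)
SEL=np.array([-.03,.15])
def st():
    s=env.get_state();p=P(s["tcp_pos"]);q=s["orientation"];d=p-SEL
    print('t',round(s["clock"],2),'P',p.round(4),'z',round(s["tcp_pos"][2],4),'toolx-press(deg, want 180)',round((np.degrees(2*np.arctan2(q[2],q[1])-A))%360,1),'sel r,ang',round(np.hypot(*d),4),round(np.degrees(np.arctan2(d[1],d[0])),1),'F',(Rp.T@s["wrist_force"][:2]).round(1),round(s["wrist_force"][2],1),'j',s["joint_pos"].round(2))
E
python3 -m pendant '[[-1,0,0,0,-0.117],[-1,0,0,0,-0.117],[-1,-0.044,-0.036,0,0],[-1,-0.044,-0.036,0,0],[-1,-0.044,-0.036,0,0],[-1,-0.044,-0.036,0,0],[-1,-0.044,-0.036,0,0],[-1,-0.044,-0.036,0,0]]'; python3 -c 'from h import *;st()'
```

```text
clock: 2.3
tcp_pos: [0.4632, 0.2479, 0.2485]
orientation: [0.0, 0.109, 0.994, 0.0]
wrist_force: [0.2, 1.2, -0.4]
finger_gap: 0.0001
grip_force: 0.0
t 2.3 P [-0.1614  0.2   ] z 0.2485 toolx-press(deg, want 180) 180.0 sel r,ang 0.1406 159.2 F [-0.   1.2] -0.4 j [ 0.34  0.22 -0.08  1.27  0.    0.56]
```

```bash
python3 -m pendant '[[-1,-0.043,-0.0355,0,0],[-1,-0.043,-0.0355,0,0],[-1,0,0,0.055,0],[-1,0,0,0.055,0],[-1,0,0,0.038,0],[-1,0,0,0,0]]' >/dev/null; python3 - <<'E'
from h import *
st()
t=snap("top","t1.png");s=snap("side","s1.png")
f=lambda a,x,y,w,h,k:cv2.resize(a[y:y+h,x:x+w],None,fx=k,fy=k,interpolation=cv2.INTER_CUBIC)
cv2.imwrite('pics/z1.png',np.hstack([f(t,235,130,100,150,4),f(s,275,110,100,150,4)])[:,:,::-1])
E
```

```text
t 3.05 P [-0.0793  0.1292] z 0.0974 toolx-press(deg, want 180) 180.0 sel r,ang 0.0535 -157.1 F [ 0.1 -0.4] 0.5 j [ 0.15  0.37 -0.26  0.95  0.    0.37]
```

View pics/z1.png

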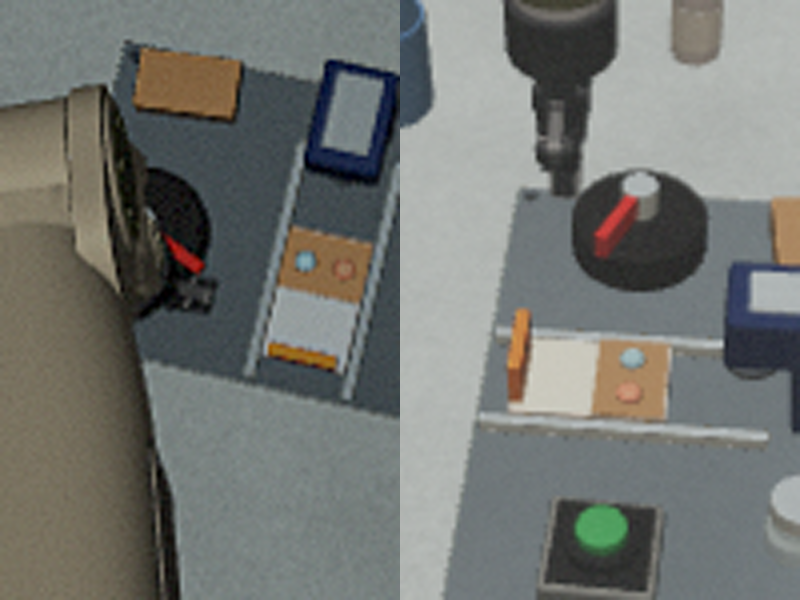

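```bash
python3 -m pendant '[[-1,0,0,0.0245,0],[-1,-0.002,0,0,0]]' >/dev/null; python3 - <<'E'
from h import *
st()
for th in range(-160,180,12):
    a,b=np.radians(th),np.radians(th+12);d=.05*np.array([np.cos(b)-np.cos(a),np.sin(b)-np.sin(a)]);print(th,'->',th+12,(d*[-1,1]).round(4))
E
```

```text
t 3.4 P [-0.0745  0.1305] z 0.0768 toolx-press(deg, want 180) 180.0 sel r,ang 0.0486 -156.3 F [-0.3  0.4] -0.2 j [ 0.15  0.39 -0.29  0.89  0.    0.37]
-160 -> -148 [-0.0046 -0.0094]
-148 -> -136 [-0.0064 -0.0082]
-136 -> -124 [-0.008  -0.0067]
-124 -> -112 [-0.0092 -0.0049]
-112 -> -100 [-0.01   -0.0029]
-100 -> -88 [-0.0104 -0.0007]
-88 -> -76 [-0.0104  0.0015]
-76 -> -64 [-0.0098  0.0036]
-64 -> -52 [-0.0089  0.0055]
-52 -> -40 [-0.0075  0.0073]
-40 -> -28 [-0.0058  0.0087]
-28 -> -16 [-0.0039  0.0097]
-16 -> -4 [-0.0018  0.0103]
-4 -> 8 [0.0004 0.0104]
8 -> 20 [0.0025 0.0101]
20 -> 32 [0.0046 0.0094]
32 -> 44 [0.0064 0.0082]
44 -> 56 [0.008  0.0067]
56 -> 68 [0.0092 0.0049]
68 -> 80 [0.01   0.0029]
80 -> 92 [0.0104 0.0007]
92 -> 104 [ 0.0104 -0.0015]
104 -> 116 [ 0.0098 -0.0036]
116 -> 128 [ 0.0089 -0.0055]
128 -> 140 [ 0.0075 -0.0073]
140 -> 152 [ 0.0058 -0.0087]
152 -> 164 [ 0.0039 -0.0097]
164 -> 176 [ 0.0018 -0.0103]
176 -> 188 [-0.0004 -0.0104]
```

```bash
python3 -m pendant '[[-1,-0.004,-0.0065,0,0],[-1,-0.0064,-0.0082,0,0],[-1,-0.008,-0.0067,0,0],[-1,-0.0092,-0.0049,0,0],[-1,-0.010,-0.0029,0,0],[-1,0,0,0,0]]' >/dev/null; python3 -c '
from h import *
st();print(env.get_state()["ft_torque"])'
```

```text
t 4.15 P [-0.0358  0.1007] z 0.0758 toolx-press(deg, want 180) 180.0 sel r,ang 0.0497 -96.8 F [-0.2 -0.2] 0.0 j [ 0.08  0.42 -0.23  0.91 -0.    0.3 ]
[ 0.02664255 -0.02244428  0.06619277]
```

```bash
python3 -m pendant '[[-1,-0.0104,-0.0007,0,0],[-1,-0.0104,0.0015,0,0],[-1,-0.0098,0.0036,0,0]]' >/dev/null; python3 - <<'E'
from h import *
st()
s=snap("side","s2.png")
f=lambda a,x,y,w,h,k:cv2.resize(a[y:y+h,x:x+w],None,fx=k,fy=k,interpolation=cv2.INTER_CUBIC)
cv2.imwrite('pics/z2.png',f(s,275,110,120,120,5)[:,:,::-1])
E
```

```text
t 4.53 P [-0.0054  0.1057] z 0.0758 toolx-press(deg, want 180) 180.0 sel r,ang 0.0507 -61.0 F [-0.2  0.6] 0.5 j [ 0.07  0.48 -0.15  0.94 -0.    0.29]
```

View pics/z2.png

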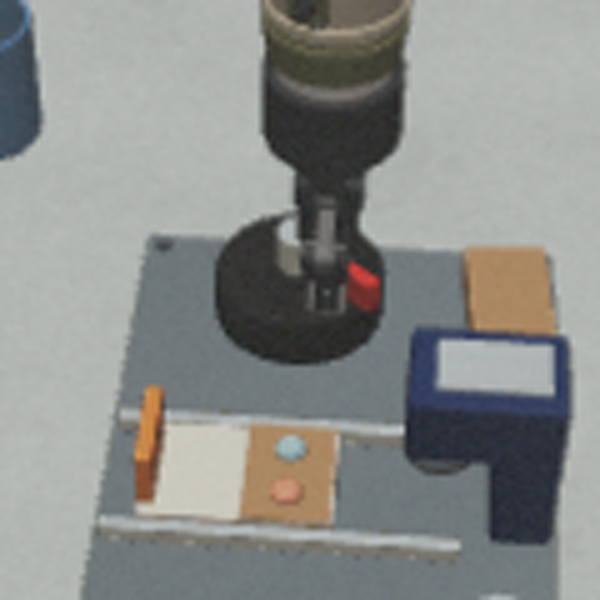

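The arm is being pushed as planned: its red end now shows to the right of the fingers at about (348,167) in the full picture. I'll carry on.

```bash
python3 -m pendant '[[-1,-0.0089,0.0055,0,0],[-1,-0.0075,0.0073,0,0],[-1,-0.0058,0.0087,0,0],[-1,-0.0039,0.0097,0,0]]' >/dev/null; python3 -c '
from h import *
st();print(env.get_state()["ft_torque"])'
```

```text
t 5.08 P [0.0178 0.1309] z 0.0753 toolx-press(deg, want 180) 179.9 sel r,ang 0.0515 -21.8 F [ -9.4 -36.8] 14.5 j [ 0.1   0.54 -0.05  1.   -0.01  0.32]
[-6.57967514  3.43845979  0.03062682]
```

```bash
python3 -m pendant '[[-1,-0.0018,0.0103,0,0],[-1,0.0004,0.0104,0,0],[-1,0.0025,0.0101,0,0]]' >/dev/null; python3 -c '
from h import *
st();print(env.get_state()["ft_torque"])'
```

```text
t 5.45 P [0.0174 0.1345] z 0.0756 toolx-press(deg, want 180) 178.8 sel r,ang 0.0499 -18.1 F [   0.2 -121.5] 30.7 j [ 0.13  0.56 -0.01  1.03 -0.06  0.37]
[-23.37713657   5.14018659  -0.06656631]
```

I sent that second push before reading the first one's result, and it ran into the stop with about 125 N at the wrist. I'm backing off now.

```bash
python3 -m pendant '[[-1,0,-0.028,0,0],[-1,0,-0.02,0,0],[-1,0,0,0,0]]'; python3 - <<'E'
from h import *
st()
s=snap("side","s3.png")
f=lambda a,x,y,w,h,k:cv2.resize(a[y:y+h,x:x+w],None,fx=k,fy=k,interpolation=cv2.INTER_CUBIC)
cv2.imwrite('pics/z3.png',f(s,275,110,120,120,5)[:,:,::-1])
E
```

```text
clock: 5.82
tcp_pos: [0.6219, 0.1299, 0.0761]
orientation: [0.0, 0.109, 0.994, 0.0]
wrist_force: [0.6, 0.5, 0.5]
finger_gap: 0.0002
grip_force: 0.0
t 5.83 P [0.0191 0.1191] z 0.0761 toolx-press(deg, want 180) 179.9 sel r,ang 0.058 -32.1 F [0.4 0.6] 0.5 j [ 0.08  0.52 -0.07  0.98  0.    0.3 ]
```

View pics/z3.png

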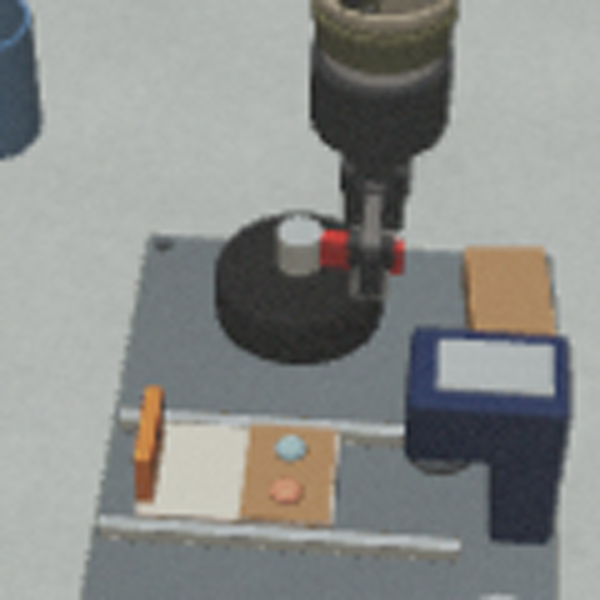

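The arm is at the end stop, pointing along about -4° in the press frame, and the fingers are clear of it. Click 4 is then at about -148°. Next I lift over the arm to its other side.

```bash
python3 -m pendant '[[-1,0,0,-0.035,0],[-1,0,0,0,0],[-1,0.005,0.033,0,0],[-1,0.005,0.033,0,0],[-1,0,0,0,0],[-1,0,0,0.035,0],[-1,0,0,0,0]]' >/dev/null; python3 - <<'E'
from h import *
st()
for th in range(40,-150,-12):
    a,b=np.radians(th),np.radians(th-12);d=.05*np.array([np.cos(b)-np.cos(a),np.sin(b)-np.sin(a)]);print(th,'->',th-12,(d*[-1,1]).round(4))
E
```

```text
t 6.75 P [0.0057 0.185 ] z 0.0725 toolx-press(deg, want 180) 180.1 sel r,ang 0.0501 44.4 F [-0.3  0.3] 0.4 j [ 0.18  0.56 -0.01  1.    0.    0.4 ]
40 -> 28 [-0.0058 -0.0087]
28 -> 16 [-0.0039 -0.0097]
16 -> 4 [-0.0018 -0.0103]
4 -> -8 [ 0.0004 -0.0104]
-8 -> -20 [ 0.0025 -0.0101]
-20 -> -32 [ 0.0046 -0.0094]
-32 -> -44 [ 0.0064 -0.0082]
-44 -> -56 [ 0.008  -0.0067]
-56 -> -68 [ 0.0092 -0.0049]
-68 -> -80 [ 0.01   -0.0029]
-80 -> -92 [ 0.0104 -0.0007]
-92 -> -104 [0.0104 0.0015]
-104 -> -116 [0.0098 0.0036]
-116 -> -128 [0.0089 0.0055]
-128 -> -140 [0.0075 0.0073]
-140 -> -152 [0.0058 0.0087]
```

```bash
python3 -m pendant '[[-1,-0.0078,-0.0122,0,0],[-1,-0.0039,-0.0097,0,0],[-1,-0.0018,-0.0103,0,0],[-1,0.0004,-0.0104,0,0],[-1,0.0025,-0.0101,0,0],[-1,0.0046,-0.0094,0,0],[-1,0.0064,-0.0082,0,0]]' >/dev/null; python3 -c '
from h import *
st()'
```

```text
t 7.62 P [0.0075 0.1143] z 0.0758 toolx-press(deg, want 180) 180.0 sel r,ang 0.0518 -43.6 F [ 0.2 -1. ] -0.4 j [ 0.08  0.5  -0.1   0.96 -0.    0.3 ]
```

```bash
python3 -m pendant '[[-1,0.008,-0.0067,0,0],[-1,0.0092,-0.0049,0,0],[-1,0.010,-0.0029,0,0],[-1,0.0104,-0.0007,0,0],[-1,0.006,0,0,0],[-1,0,0,0,0]]' >/dev/null; python3 - <<'E'
from h import *
st()
s=snap("side","s4.png")
f=lambda a,x,y,w,h,k:cv2.resize(a[y:y+h,x:x+w],None,fx=k,fy=k,interpolation=cv2.INTER_CUBIC)
cv2.imwrite('pics/z4.png',f(s,275,110,120,120,5)[:,:,::-1])
E
```

```text
t 8.38 P [-0.0359  0.1001] z 0.076 toolx-press(deg, want 180) 180.0 sel r,ang 0.0502 -96.7 F [ 1.9 -0.9] -0.3 j [ 0.08  0.42 -0.23  0.91 -0.    0.29]
```

View pics/z4.png

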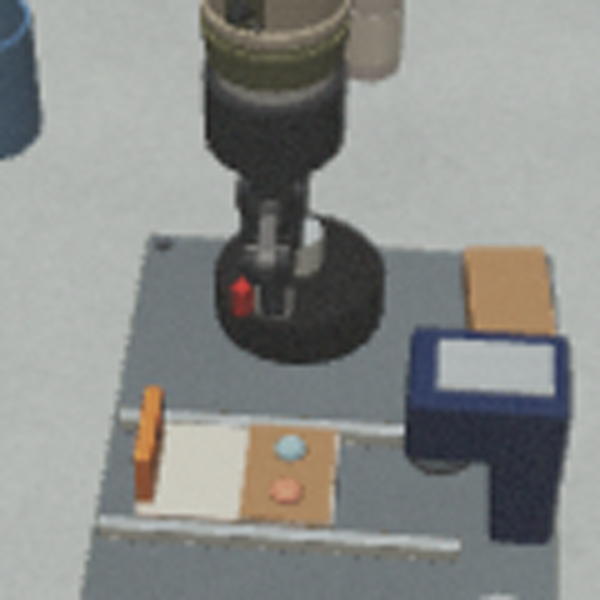

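The red arm's end shows left of the fingers at full-picture (323,169), close to click 3. One more click to go.

```bash
python3 -m pendant '[[-1,0.0045,0.001,0,0],[-1,0.0045,0.0013,0,0],[-1,0.0045,0.0017,0,0],[-1,0.0035,0.0018,0,0],[-1,0,0,0,0],[-1,0,0,0,0]]' >/dev/null; python3 - <<'E'
from h import *
st()
# expected red-end pixel in side view for arm angles (outer end, z .063)
im=env.read_camera("side")
cv2.imwrite('pics/s5.png',im[:,:,::-1])
h=cv2.cvtColor(im,cv2.COLOR_RGB2HSV);m=np.zeros(h.shape[:2],np.uint8);m[150:190,300:360]=cv2.inRange(h,(0,150,90),(6,255,255))[150:190,300:360]
ys,xs=np.nonzero(m);print('red x',xs.min(),xs.max(),'y',ys.min(),ys.max(),xs.mean(),ys.mean())
for a in (-112,-130,-139,-148,-157,-166):
    print(a,[proj("side",[*W(SEL+r*np.array([np.cos(np.radians(a)),np.sin(np.radians(a))])),.063]).round(1).tolist() for r in(.03,.0625)])
E
```

```text
t 9.18 P [-0.0525  0.1058] z 0.0758 toolx-press(deg, want 180) 180.0 sel r,ang 0.0496 -117.0 F [-0.3  0.2] -0.6 j [ 0.09  0.4  -0.27  0.9   0.    0.31]
red x 316 330 y 158 167 324.2631578947368 162.1578947368421
-112 [[328.9, 165.4], [323.8, 172.3]]
-130 [[326.3, 164.1], [318.4, 169.5]]
-139 [[325.3, 163.3], [316.3, 167.8]]
-148 [[324.4, 162.3], [314.6, 165.8]]
-157 [[323.8, 161.3], [313.4, 163.7]]
-166 [[323.5, 160.3], [312.7, 161.5]]
```

```bash
python3 -m pendant '[[-1,0,0,-0.05,0],[-1,0,0,-0.04,0],[-1,0.055,-0.02,0,0],[-1,0.05,-0.03,0,0],[-1,0,-0.03,0,0],[-1,0,0,0,0]]' >/dev/null; python3 - <<'E'
from h import *
st()
s=snap("side","s6.png");t=snap("top","t6.png")
f=lambda a,x,y,w,h,k:cv2.resize(a[y:y+h,x:x+w],None,fx=k,fy=k,interpolation=cv2.INTER_CUBIC)
cv2.imwrite('pics/z6.png',np.hstack([f(t,235,130,100,120,4),f(s,290,120,100,120,4)])[:,:,::-1])
h=cv2.cvtColor(s,cv2.COLOR_RGB2HSV);m=np.zeros(h.shape[:2],np.uint8);m[150:190,300:360]=cv2.inRange(h,(0,150,90),(6,255,255))[150:190,300:360]
ys,xs=np.nonzero(m);print('red x',xs.min(),xs.max(),'y',ys.min(),ys.max(),xs.mean(),ys.mean())
E
```

```text
t 9.97 P [-0.1578  0.0247] z 0.1662 toolx-press(deg, want 180) 179.9 sel r,ang 0.179 -135.5 F [-0.5  0.9] 0.3 j [-0.01  0.09 -0.44  1.04 -0.    0.21]
red x 316 330 y 157 166 323.2307692307692 161.15384615384616
```

View pics/z6.png

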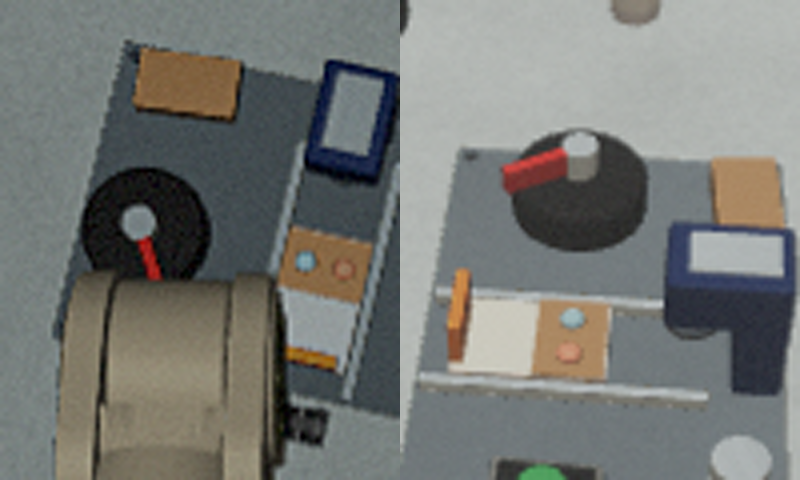

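Both views show the selector at click 4, pointing along about -150° in the press frame. Next is the carriage: I'll come down in front of the tab.

```bash
python3 -m pendant '[[-1,0,-0.0227,0.04,0],[-1,0,0,0.04,0],[-1,0,0,0.026,0],[-1,-0.015,0,0,0],[-1,-0.015,0,0,0],[-1,0,0,0,0]]' >/dev/null; python3 -c '
from h import *
st()'
```

```text
t 10.82 P [-0.1238  0.0036] z 0.0613 toolx-press(deg, want 180) 180.0 sel r,ang 0.1739 -122.7 F [-0.8 -0.4] -0.5 j [-0.07  0.24 -0.55  0.78  0.    0.15]
```

```bash
python3 -m pendant '[[-1,-0.012,0,0,0],[-1,-0.012,0,0,0],[-1,-0.012,0,0,0],[-1,-0.012,0,0,0],[-1,-0.012,0,0,0],[-1,-0.008,0,0,0],[-1,0,0,0,0]]' >/dev/null; python3 -c '
from h import *
st()'
```

```text
t 11.7 P [-0.0583  0.0031] z 0.0597 toolx-press(deg, want 180) 180.0 sel r,ang 0.1496 -100.9 F [-0.2 -0.6] 0.2 j [-0.09  0.35 -0.4   0.82  0.    0.13]
```

```bash
python3 -m pendant '[[-1,-0.005,0,0,0],[-1,-0.005,0,0,0],[-1,-0.003,0,0,0],[-1,0,0,0,0]]' >/dev/null; python3 -c '
from h import *
st()'
```

```text
t 12.2 P [-0.0479  0.0031] z 0.0596 toolx-press(deg, want 180) 180.0 sel r,ang 0.148 -96.9 F [-4.6 -0.4] 3.4 j [-0.09  0.37 -0.37  0.84  0.    0.12]
```

```bash
python3 -m pendant '[[-1,-0.002,0,0,0],[-1,0,0,0,0]]' >/dev/null; python3 -c '
from h import *
st()'
```

```text
t 12.45 P [-0.0478  0.0031] z 0.0595 toolx-press(deg, want 180) 180.0 sel r,ang 0.148 -96.9 F [-8.7  0.9] 7.4 j [-0.09  0.37 -0.36  0.84  0.    0.12]
```

```bash
python3 -m pendant '[[-1,-0.004,0,0,0],[-1,0,0,0,0],[-1,0,0,0,0]]' >/dev/null; python3 -c '
from h import *
st()'; python3 -m pendant '[[-1,0.02,0,0,0],[-1,0.03,0,0,0],[-1,0,0,-0.05,0],[-1,0,-0.03,-0.05,0],[-1,0,-0.05,0,0],[-1,0,-0.05,0,0],[-1,0,0,0,0]]' >/dev/null; python3 - <<'E'
from h import *
st()
s=snap("side","s7.png")
f=lambda a,x,y,w,h,k:cv2.resize(a[y:y+h,x:x+w],None,fx=k,fy=k,interpolation=cv2.INTER_CUBIC)
cv2.imwrite('pics/z7.png',f(s,285,140,115,135,4.4)[:,:,::-1])
E
```

```text
t 12.82 P [-0.0477  0.0031] z 0.0593 toolx-press(deg, want 180) 180.1 sel r,ang 0.148 -96.9 F [-19.7   0.9] 15.4 j [-0.09  0.38 -0.36  0.85  0.    0.12]
t 13.7 P [-0.0894 -0.1298] z 0.1604 toolx-press(deg, want 180) 179.7 sel r,ang 0.286 -102.0 F [-0.4  0. ] -0.6 j [-0.36  0.16 -0.38  1.03 -0.   -0.14]
```

View pics/z7.png

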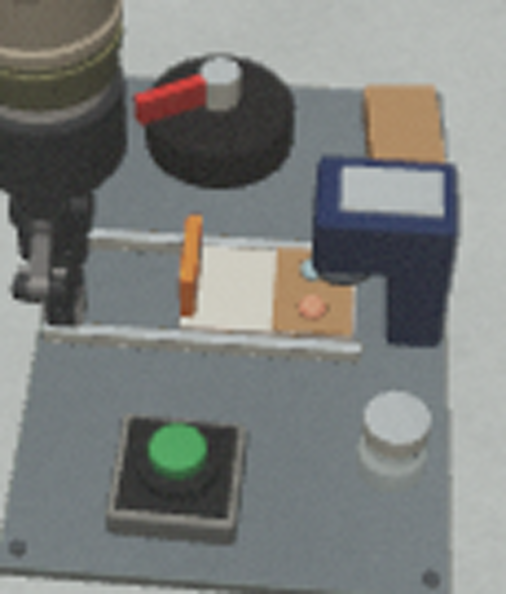

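```bash
python3 - <<'E'
from h import *
import cv2
def tab(fn):
    im=cv2.imread('pics/'+fn);h=cv2.cvtColor(im,cv2.COLOR_BGR2HSV)
    m=np.zeros(h.shape[:2],np.uint8);m[180:215,298:340]=cv2.inRange(h,(6,140,90),(22,255,255))[180:215,298:340]
    n,l,s,c=cv2.connectedComponentsWithStats(m);i=1+np.argmax(s[1:,4]);print(fn,s[i],c[i]);return P(at("side",c[i],.044))
a=tab('side0.png');b=tab('s7.png');print(a,b,b-a)
c=at("side",(285+177/4.4,140+448/4.4),.056);print('btn',P(c))
E
```

```text
side0.png [302 188   5  22  70] [303.88571429 197.91428571]
s7.png [326 189   5  23  76] [327.63157895 199.5       ]
[-0.10170932  0.00474003] [-0.03503554  0.00431047] [ 0.06667378 -0.00042956]
btn [-0.02826712 -0.14870357]
```

The carriage hit a rigid stop: going from 9 to 20 N moved it only 0.1 mm, and the image puts the tab about 67 mm further on, so it probably started a few millimetres in. Next is the start button.

```bash
python3 -m pendant '[[-1,-0.03,-0.009,0,0],[-1,-0.03,-0.009,0,0],[-1,0,0,0.045,0],[-1,0,0,0.028,0],[-1,0,0,0,0]]' >/dev/null; python3 -c '
from h import *
st()'
```

```text
t 14.38 P [-0.0323 -0.1433] z 0.0846 toolx-press(deg, want 180) 180.1 sel r,ang 0.2933 -90.5 F [ 0.2 -0.4] 0.0 j [-0.37  0.34 -0.35  0.9   0.   -0.16]
```

```bash
python3 -m pendant '[[-1,-0.003,-0.004,0.004,0],[-1,0,0,0.004,0],[-1,0,0,0.004,0],[-1,0,0,0.004,0],[-1,0,0,0.003,0],[-1,0,0,0,0]]' >/dev/null; python3 -c '
from h import *
st()'
```

```text
t 15.12 P [-0.027 -0.149] z 0.0681 toolx-press(deg, want 180) 180.0 sel r,ang 0.299 -89.4 F [ 0.3 -0.1] 4.0 j [-0.38  0.36 -0.36  0.85  0.   -0.16]
```

```bash
python3 -m pendant '[[-1,0,0,0.003,0],[-1,0,0,0.002,0],[-1,0,0,0,0]]' >/dev/null; python3 -c '
from h import *
st()'
```

```text
t 15.5 P [-0.0268 -0.149 ] z 0.0666 toolx-press(deg, want 180) 180.0 sel r,ang 0.299 -89.4 F [-8.3  0.4] 30.6 j [-0.38  0.36 -0.36  0.85 -0.   -0.16]
```

Now the button is on its bottom stop (30 N and no further travel). I'll lift off, check that everything is in place, then hand in.

```bash
python3 -m pendant '[[-1,0,0,-0.03,0],[-1,0,0,-0.05,0],[-1,0.05,0,-0.05,0],[-1,0.05,0,0,0],[-1,0,0,0,0],[-1,0,0,0,0]]' >/dev/null; python3 - <<'E'
from h import *
st()
s=snap("side","s8.png");a=cv2.imread('pics/s7.png')[:,:,::-1]
for n,lo,hi,(x0,x1,y0,y1) in (('red',(0,150,90),(6,255,255),(300,360,150,190)),('tab',(6,140,90),(22,255,255),(298,340,180,215)),('green',(45,120,60),(80,255,255),(300,350,225,260))):
    for im in(a,s):
        m=cv2.inRange(cv2.cvtColor(np.ascontiguousarray(im[y0:y1,x0:x1]),cv2.COLOR_RGB2HSV),lo,hi);ys,xs=np.nonzero(m);print(n,len(xs),xs.mean()+x0,ys.mean()+y0)
for c in("side",):
    for l in("deck","pot"): print(l,env.recognise(c,l)[:1])
E
```

```text
t 16.25 P [-0.1213 -0.149 ] z 0.187 toolx-press(deg, want 180) 180.0 sel r,ang 0.3127 -107.0 F [ 0.6 -0.9] -0.5 j [-0.42  0.08 -0.4   1.09  0.   -0.2 ]
red 97 323.0 162.01030927835052
red 82 322.8658536585366 161.67073170731706
tab 76 327.63157894736844 199.5
tab 76 327.63157894736844 199.5
green 102 324.96078431372547 241.33333333333334
green 101 325.08910891089107 241.44554455445544
deck [{'centre': [374.9, 167.0], 'score': 0.85}]
pot [{'centre': [376.0, 238.3], 'score': 0.67}]
```

```bash
python3 -c '
from h import *
print(env.hand_in())'
```

```text
the job is handed in; nothing more can be done
None
```

I handed the job in with every step done, but it may be failed: pushing the selector against its end stop, the wrist force reached about 125 N, over the 120 N limit, because I sent a move before reading the previous result. After that the selector showed at click 4, the carriage was hard against its stop (only about 67 mm of travel measured in the images, so I take it to have started part-way in), the button went down and came up again, and I saw no bystander moved, though at the end I re-checked only the deck and pot.

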